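Load two packets into a packet file and slide its end stop snug

ROBOT

A 7-joint arm with a two-finger parallel gripper is mounted at the origin on a cart in front of the work surface, level with it; the furniture and walls round the work are solid. World frame = base frame: x ahead of the robot, y to its left, z up, the work surface at z = 0. Lengths are in m, angles in rad, forces in N, time in s.
With the tool pointing down it reaches from about 0.425 to 0.925 m from the base axis. Payload 6.8 kg.
Tool frame: the origin (TCP) lies at the very end of the fingers, on their centre line; the grasp point (between the pads) lies 19 mm behind it; z points along the fingers, y is the line along which they close (so a half turn about z gives the same grasp; the last joint's range is limited). The gripper opens to 85 mm and grips with 20 to 120 N. Pads are 22 mm wide; open, the fingers measure 114 mm over their backs; the gripper's body (76 mm by 85 mm) begins 54 mm behind the grasp point. The pads swing forward as they close: fully open they stand 13 mm farther back than shut.
Start: joints at [-1.223, 0.477, 0.022, 1.555, -0.011, 1.109, -0.083], TCP at [0.297, 0.606, 0.231] pointing down, gripper open.
Joint ranges: [-2.96, 2.96], [-0.34, 2.1], [-1.41, 1.46], [0.24, 2.44], [-1.37, 4.51], [0.17, 1.92], [-2.96, 2.96]. Speed limits (rad/s): [2.39, 2.39, 3.14, 3.14, 3.14, 3.14, 3.14].

INTERFACE

Orientations are given as a rotation vector (axis times angle).
In Python, from bench import r gives the robot as it stands.
- The arm moves only by the tool play_rows, never from a script. Its argument "targets" is text: rows parted by semicolons, each of 5 numbers parted by spaces: the closure, from -1 (fully open) to 1 (shut), then the shift along the tool's x, y, z in m, then the turn about the tool's z in rad. In form: gripper dx dy dz spin; .... A call has 1 to 8 rows; each row is the pose to reach, as a shift and turn from the pose commanded when the call began, along the tool's axes at that moment; what a row does not reach only later rows make up. A row lasts 1/12 s, in which the tool goes at most 41.7 mm and 7.16 degrees, less where a joint would pass 70% of its speed; a pose out of reach is approached as far as the arm can. A call with a gripper value outside its range is refused whole. The fingers move at their own pace and stop on an object; "squeeze" is the grip in N (left out, the last holds). Time passes only in rows, so rows that repeat a pose let the fingers close. It gives the time, the measured TCP pose, the force, the opening and the grip force at its end, in the units of the state.
- r.get_obs(): the state, without advancing time (a new reading comes with each control period).
- r.grab_frame(name): name is "side" or "top" or "wrist"; returns the picture (480x640x3 uint8, red, green, blue); there is no depth.
- r.camera_info(name): a dict with "fov_y" (degrees; the focal length in pixels is half the picture's height over the tangent of half this angle, whatever the lens; pixels are square), "cx", "cy" (the principal point, pixels), "position" and "rotation" of the camera in the world. Camera axes: x right, y down, z forward; pixel columns grow to the right and rows downward; lengths in m; the calibration is good to about 2 mm. A picture is of the moment at which its call begins: read the wrist's pose just before it. camera_info takes no time and is no camera call; for the wrist camera it gives the pose at the moment of the call.
- r.hand_in(): hands the job in; it is judged then, once.
The state is a dict: "clock": time; "joints": joint angles; "qvel": joint speeds; "tau": joint torques, N m; "tcp_pos": TCP position; "orientation": TCP orientation; "contact_force": force on the tool from outside, world axes, zero at the start; "moment": the same for the moment, N m; "grip_width": finger opening in m; "gripper_force": force on a finger pad.
Only numpy, scipy, OpenCV 4.12 (cv2) and the standard library are available. Lean on these libraries where they do the work, as an engineer would, in place of code of your own. Each camera call takes 0.05 s, during which the arm holds its last target. There are 200 camera calls.

TASK

Slide the end stop of the wooden packet file all the way back, then stand the pack of coffee filters and the loose tissue pack upright in the file, crosswise like the pack that is already in it. Finally slide the stop forward until all three packs stand upright and snug, without gaps, between it and the end wall. Leave the salt shaker and the two spice jars standing where they are.

Things in the scene. Friction and masses are not known exactly. Their poses are not given: they have to be found in the camera images.
- rack: Fixed wooden packet file, yaw within 0.3 rad of 0. Origin on the worktop, mid-channel; x across it, away from the robot; y along its track to the end wall; z up. Spans x -115..80, y -160..160 mm. Channel floor 10 mm up, between lips 22 mm high at x = -70 and 70 mm. End wall: inner face at y = 145 mm, top 61 mm up. A stop (stop) slides in the channel.
- stop (a joint): Slide of the end stop along the file's y (m): 0 = fully back, limit 0.235 near the wall; it stays where left, friction about 1.5 N. Its face is at file y = value - 0.115; plate 134 wide, 10 thick behind the face, top 64 mm above the worktop. With three packs snug it reads 0.184 (260 - 24 - 28 - 24 mm). Starts 10 to 50 mm from the pack in the file.
- grip_mid (a point): Middle of the stop's upright black grip, 24 mm (x) by 20 mm (y, along the track), reaching from 14 to 86 mm above the worktop; this point is 60 mm up. It rides on the track along the file's robot side, outside the channel at file x = -96 mm, 6 mm behind the stop's face, joined to it by a low arm. Axes as the file's. Can be pushed from either side.
- filters_mid (a point): Middle of the pack of coffee filters, plain beige-brown, 28 mm thick, 120 mm long, 85 mm high as it stands on its long edge on the worktop (middle 42.5 mm up), 0.1 kg. Its own x axis points up, y runs along its length and z goes through its thickness (horizontal); it may face either way.
- tissues_mid (a point): Middle of the loose tissue pack (white and blue), 24 mm thick, 105 mm long, 55 mm high as it stands on its long edge on the worktop (middle 27.5 mm up), 0.06 kg. Its own x axis points up, y runs along its length and z goes through its thickness (horizontal); it may face either way.
- tissues_in_mid (a point): Middle of the tissue pack that stands crosswise in the file from the start, at most 10 mm from the end wall; same size as the loose one: 24 mm thick (along the file), 105 mm long (across it), 55 mm high, 0.06 kg. Its own x axis points up, y runs along its length and z goes through its thickness (horizontal); it may face either way.
- salt: Salt shaker, bystander, 44 mm across, 90 mm high; origin at the centre of its underside, z up.
- jar_a: Spice jar with a round cap, bystander, 45 mm across, 106 mm high; origin at the centre of its underside, z up.
- jar_b: The other spice jar, bystander, 45 mm across, 106 mm high; origin at the centre of its underside, z up.
Mind the look-alikes: they are no part of the job. Leave any yellow look-alike of the part that bears tissues_mid alone.

How it is judged:
On the way:
1. the stop has been slid fully back (within 12 mm of the end of its track) (value of joint stop below 0.012 m), for 0.1 s.
At the end, for the whole second after the job is handed in: The coffee filters and both tissue packs stand upright (within 0.1 rad) and crosswise on the file's floor, their middles within 20 mm of its centre line, between the end wall and the stop, and the stop is snug: joint between 0.180 and 0.190 (gaps of 4 mm at most in all). At rest (value of joint stop between 0.18 and 0.19 m and velocity of joint stop below 0.01 m/s and x of filters_mid in the frame of rack between -0.02 and 0.02 m and y of filters_mid in the frame of rack between 0.072 and 0.14 m and z of filters_mid in the frame of rack between 0.0475 and 0.0575 m and angle between each of filters_mid, tissues_mid, tissues_in_mid's own x axis and vertical below 0.1 rad and x of tissues_mid in the frame of rack between -0.02 and 0.02 m and y of tissues_mid in the frame of rack between 0.072 and 0.14 m and z of tissues_mid in the frame of rack between 0.0325 and 0.0425 m and x of tissues_in_mid in the frame of rack between -0.02 and 0.02 m and y of tissues_in_mid in the frame of rack between 0.072 and 0.14 m and z of tissues_in_mid in the frame of rack between 0.0325 and 0.0425 m); the robot touches nothing.
It fails at once if the salt shaker is moved more than 30 mm or tipped (distance of salt from where it was at the start of the episode above 0.03 m or angle between salt's own z axis and vertical above 0.3 rad).
It fails at once if the first spice jar is moved more than 30 mm or tipped (distance of jar_a from where it was at the start of the episode above 0.03 m or angle between jar_a's own z axis and vertical above 0.3 rad).
It fails at once if the second spice jar is moved more than 30 mm or tipped (distance of jar_b from where it was at the start of the episode above 0.03 m or angle between jar_b's own z axis and vertical above 0.3 rad).
It also fails if it takes over 72 s, if anything falls off the work surface, if the arm or the gripper's body presses on something with over 40 N, if the wrist force passes 120 N, or if a joint passes its speed limit or range.

## Working session

There is one attempt and no reset: what is moved stays moved. The work goes in short steps, Python scripts to look and compute and a tool call to move; the robot and the scene stay as the last step left them, time stands still between calls to the robot, and variables do not carry over. Pictures are saved under pics/ and viewed, at most 10 in all, crops included, and the job is handed in when it is done.

Besides the shell and the picture viewer there is one more tool, called as name(argument=value, ...), one argument or row to a line, values as JSON. play_rows: Moves the arm, as the interface text tells. Its arguments: {"type":"object","properties":{"targets":{"type":"string"},"squeeze":{"type":"number"}},"required":["targets"]}

```bash
ls; mkdir -p pics; python3 - <<'E'
from bench import r
import cv2,numpy as np,json
for n in("top","side","wrist"):
    f=r.grab_frame(n); cv2.imwrite(f"pics/{n}0.png",f[:,:,::-1]); print(n,r.camera_info(n))
print(r.get_obs())
E
```

```text
pics
top {'fov_y': 49.16727173709985, 'cx': 315.50604317870454, 'cy': 237.58706188355612, 'position': array([0.33580248, 0.02741653, 1.16536836]), 'rotation': array([-2.10448025,  2.16557969, -0.18079681])}
side {'fov_y': 57.45671763638084, 'cx': 320.77198925072565, 'cy': 241.27113063479243, 'position': array([ 0.26371125, -0.70195828,  0.47489142]), 'rotation': array([-2.05244424,  0.38692419, -0.19749128])}
wrist {'fov_y': 70.39688632914998, 'cx': 321.6993897994127, 'cy': 237.569075020355, 'position': array([0.2351439 , 0.63645965, 0.37395778]), 'rotation': array([2.45964811, 1.5325293 , 0.21110661])}
{'clock': 0.15, 'joints': array([-1.2228455 ,  0.47766638,  0.0229485 ,  1.55648096, -0.0110793 ,
        1.10947976, -0.08313116]), 'qvel': array([-1.00477279e-03, -3.04280325e-03,  6.98243289e-04, -2.07691991e-03,
        3.96937753e-05, -7.23873089e-04,  5.07889445e-04]), 'tau': array([ -1.33558743, -59.98174667,   0.4759581 , -28.68933141,
        -0.37602955,  -0.18677884,   0.06119877]), 'tcp_pos': array([0.29746449, 0.60521727, 0.23041509]), 'orientation': array([ 0.71064589,  3.0597943 , -0.00309634]), 'contact_force': array([ 0.04934078, -0.01842192, -0.50595741]), 'moment': array([-0.0383958 , -0.05835242, -0.04494069]), 'gripper_force': 0.0, 'grip_width': 0.08547772885733365}
```

View pics/top0.png

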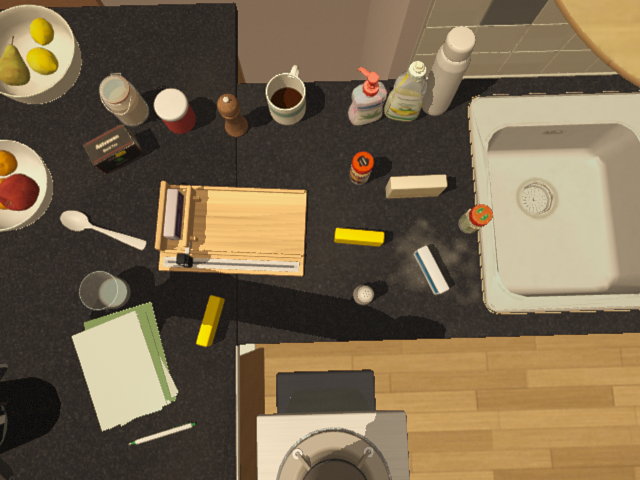

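View pics/side0.png

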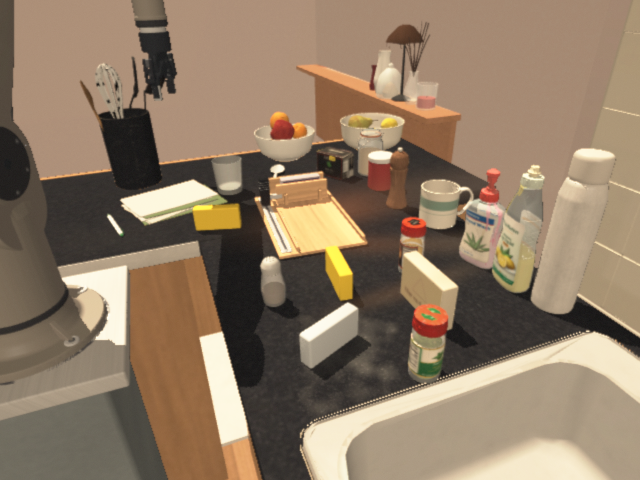

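The top view shows the file centred near (232,230) with its end wall on the left, and the stop's black grip at (184,260). The filters are at (416,187), the loose tissues at (431,270), the salt at (363,294) and the jars at (361,167) and (475,218). The two yellow decoys are at (360,237) and (210,320).

```bash
cat > h.py <<'E'
from bench import r
import cv2,numpy as np
from scipy.spatial.transform import Rotation as R
def cast(n,uv,z,ci=None):
    c=ci or r.camera_info(n); f=240/np.tan(np.radians(c['fov_y']/2))
    uv=np.atleast_2d(np.float64(uv)); d=np.c_[(uv[:,0]-c['cx'])/f,(uv[:,1]-c['cy'])/f,np.ones(len(uv))]@R.from_rotvec(c['rotation']).as_matrix().T
    p=c['position']; return p+d*((z-p[2])/d[:,2:3])
def tool():
    o=r.get_obs(); return o['tcp_pos'],R.from_rotvec(o['orientation']).as_matrix()
def totool(dp): return tool()[1].T@np.asarray(dp)
E
python3 - <<'E'
from h import *
im=cv2.imread('pics/top0.png')
a=cv2.resize(im[170:290,150:320],None,fx=4,fy=4,interpolation=cv2.INTER_CUBIC)[:, :680]
cv2.imwrite('pics/c1.png',a)
b=cv2.resize(im[145:310,330:505],None,fx=3.6,fy=3.6,interpolation=cv2.INTER_CUBIC)
cv2.imwrite('pics/c2.png',b)
for n,z,uv in [('salt',.09,(363,294)),('jarA',.106,(362,160)),('jarB',.106,(482,214)),('filt',.085,(416,186)),('tis',.055,(431,270)),('grip',.086,(184,260)),('rack corners',0,[(306,188),(304,274)]) ]: print(n,cast('top',uv,z).round(3))
hsv=cv2.cvtColor(im,cv2.COLOR_BGR2HSV)
print(hsv[187,416],hsv[192,416],hsv[270,425],hsv[270,435])
E
```

```text
salt [[ 0.397 -0.071  0.09 ]]
jarA [[ 0.677 -0.08   0.106]]
jarB [[ 0.554 -0.322  0.106]]
filt [[ 0.623 -0.194  0.085]]
tis [[ 0.446 -0.221  0.055]]
grip [[0.478 0.296 0.086]]
rack corners [[0.648 0.041 0.   ]
 [0.451 0.05  0.   ]]
[ 20  80 235] [ 19 122 134] [ 95 139 108] [ 19  43 231]
```

View pics/c1.png

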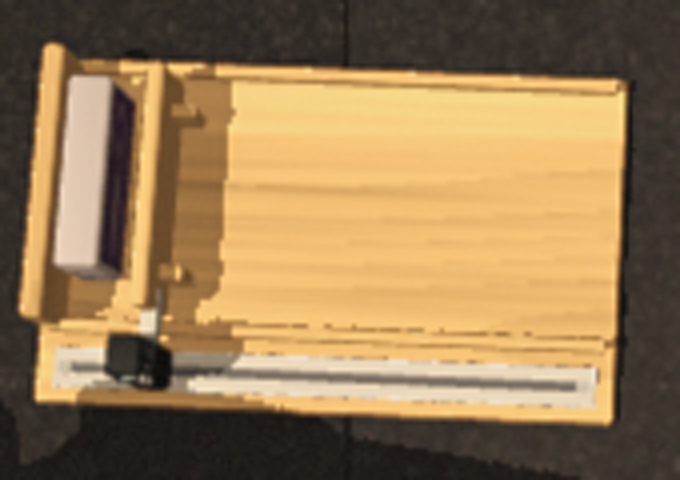

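View pics/c2.png

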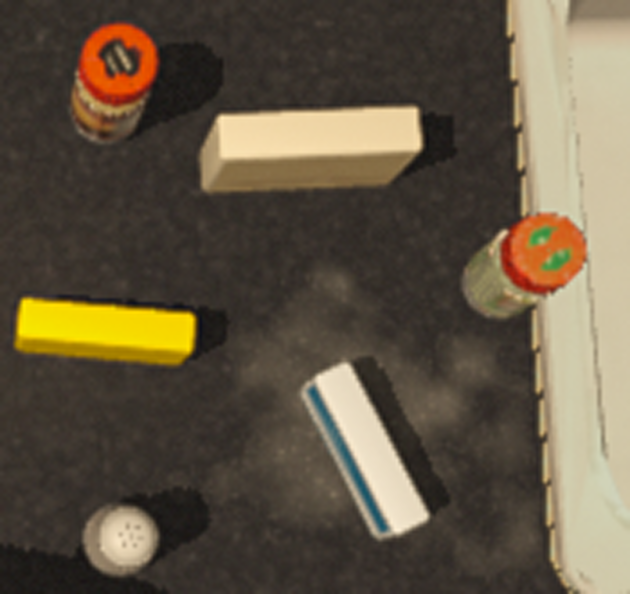

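c2: filters' top face corners are (218,115), (418,108), (421,152) and (217,160). The tissues' top face is (314,381), (349,362), (428,517) and (388,535). c1: the wall's top inner edge runs (67,48) to (42,318), the stop face's top runs (150,62) to (138,305), and the grip top is about (125,355).

```bash
python3 - <<'E'
from h import *
c1=lambda a:np.array(a)/4+[150,170]
c2=lambda a:np.array(a)/3.6+[330,145]
def desc(n,P):
    P=P[:,:2];m=P.mean(0);print(n,m.round(4),'sides',np.linalg.norm(np.roll(P,-1,0)-P,axis=1).round(3))
    e=(P[1]-P[0])+(P[2]-P[3]);g=(P[2]-P[1])+(P[3]-P[0]);l=e if np.linalg.norm(e)>np.linalg.norm(g) else g
    print('  long axis deg',np.degrees(np.arctan2(l[1],l[0])).round(1))
desc('filters',cast('top',c2([(218,115),(418,108),(421,152),(217,160)]),.085))
desc('tissues',cast('top',c2([(314,381),(349,362),(428,517),(388,535)]),.055))
desc('t_in',cast('top',c1([(70,75),(112,78),(97,275),(55,265)]),.065))
w=cast('top',c1([(67,48),(42,318)]),.061);s=cast('top',c1([(150,62),(138,305)]),.064)
fr=cast('top',c1([(35,402),(612,424)]),.012); bk=cast('top',c1([(160,64),(626,80)]),.022)
for n,p in(('wall',w),('stop',s),('front',fr),('back',bk)):
    d=p[1]-p[0];print(n,p.round(4)[:,:2].tolist(),np.degrees(np.arctan2(d[1],d[0])).round(1))
print('grip',cast('top',c1([(125,355)]),.086))
print(tool()[1].round(3))
E
```

```text
filters [ 0.631  -0.1997] sides [0.119 0.027 0.12  0.027]
  long axis deg -89.5
tissues [ 0.4469 -0.2243] sides [0.024 0.102 0.026 0.1  ]
  long axis deg -157.1
t_in [0.5832 0.3309] sides [0.023 0.108 0.023 0.104]
  long axis deg 176.6
wall [[0.6535, 0.3422], [0.5056, 0.3527]] 175.9
stop [[0.6436, 0.2963], [0.5106, 0.3011]] 177.9
front [[0.4663, 0.3701], [0.4451, 0.0522]] -93.8
back [[0.654, 0.3009], [0.6372, 0.0394]] -93.7
grip [[0.48109087 0.30198839 0.086     ]]
[[-0.898  0.441 -0.   ]
 [ 0.441  0.898 -0.002]
 [-0.001 -0.002 -1.   ]]
```

play_rows(
  targets="-1 -0.035 -0.022 0 -0.05; -1 -0.07 -0.045 0 -0.1; -1 -0.105 -0.068 0 -0.15; -1 -0.14 -0.09 0 -0.2; -1 -0.175 -0.113 0 -0.25; -1 -0.21 -0.136 0.01 -0.3; -1 -0.245 -0.158 0.02 -0.35; -1 -0.28 -0.18 0.03 -0.391",
  squeeze=25,
)

```text
clock: 0.82
tcp_pos: [0.468, 0.3226, 0.202]
orientation: [0.097, 3.14, 0.001]
contact_force: [-0.3, 0.8, -0.3]
grip_width: 0.0852
gripper_force: 0.0
```

```bash
cat >> h.py <<'E'
O=np.array([.5705,.2033,0]);ex=np.array([.998,-.067,0]);ey=np.array([.067,.998,0])
def rk(x,y,z): return O+x*ex+y*ey+[0,0,z]
def inrk(p): d=np.asarray(p)-O; return np.array([d@ex,d@ey,d[2]])
def go(p,ang=None):
    "tool shift and spin to reach world p with tool-y at ang deg (mod 180)"
    t,M=tool(); d=M.T@(np.asarray(p)-t); s=0
    a=np.degrees(np.arctan2(M[1,1],M[0,1]))
    if ang is not None: s=-np.radians((ang-a+90)%180-90)
    print('tcp',t.round(4),'rack',inrk(t).round(4),'yang',a.round(1),'-> d',d.round(4),'spin',round(s,3))
E
python3 - <<'E'
from h import *
go(rk(-.096,.0898,.13),86.2)
f=r.grab_frame('wrist');cv2.imwrite('pics/w1.png',f[:,:,::-1]);print(r.get_obs()['joints'].round(2),r.get_obs()['clock'])
E
```

```text
tcp [0.468  0.3226 0.202 ] rack [-0.1102  0.1122  0.202 ] yang 86.5 -> d [-0.0141 -0.0224  0.0719] spin 0.005
[-0.73  0.33  0.05  1.85 -0.01  0.96  0.82] 0.8667
```

View pics/w1.png

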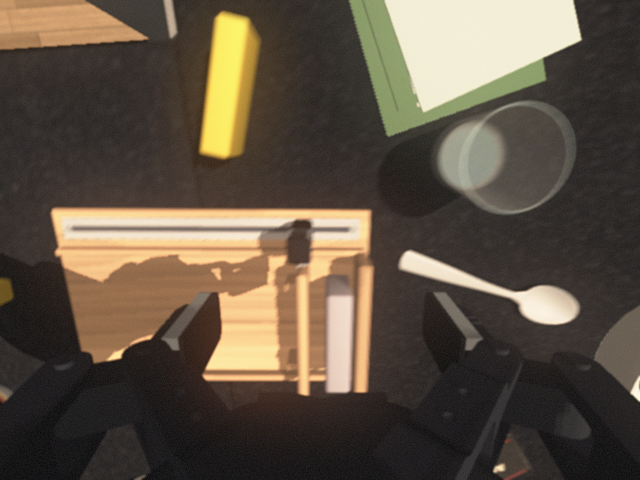

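Wrist view: the grip is at (300,240) beside the stop and the pack, as measured.

play_rows(
  targets="-1 -0.014 -0.022 0.03 0; -1 -0.014 -0.022 0.06 0; -1 -0.014 -0.022 0.09 0; -1 -0.014 -0.022 0.12 0; -1 -0.014 -0.022 0.15 0; -1 -0.014 -0.022 0.167 0; 0 -0.014 -0.022 0.167 0; 1 -0.014 -0.022 0.167 0",
  squeeze=25,
)

```text
clock: 1.53
tcp_pos: [0.4794, 0.3012, 0.0345]
orientation: [-0.102, -3.138, 0.002]
contact_force: [-0.0, 0.8, -0.2]
grip_width: 0.0639
gripper_force: 0.0
```

play_rows(
  targets="1 0 0 0 0; 1 0 0 0 0; 1 0 0 0 0; 1 0 0 0 0; 1 0 0 0 0; 1 0 0 0 0",
)

```text
clock: 2.03
tcp_pos: [0.481, 0.3021, 0.0366]
orientation: [0.102, 3.138, 0.003]
contact_force: [-1.3, 1.4, 8.0]
grip_width: 0.0196
gripper_force: 31.6
```

```bash
python3 - <<'E'
from h import *
go(rk(-.096,-.121,.035),86.2);o=r.get_obs();print(o['joints'].round(2),o['clock'],o['grip_width'],o['gripper_force'])
E
```

```text
tcp [0.481  0.3021 0.0366] rack [-0.096   0.0926  0.0366] yang 86.3 -> d [ 0.0005 -0.2136  0.0012] spin 0.001
[-0.69  0.56  0.03  1.96 -0.03  0.62  0.86] 2.0333 0.019574665284768332 31.582494378089905
```

play_rows(
  targets="1 0 -0.015 0 0; 1 0 -0.045 0 0; 1 0 -0.075 0 0; 1 0 -0.105 0 0; 1 0 -0.135 0 0; 1 0 -0.165 0 0; 1 0 -0.19 0 0; 1 0 -0.205 0 0",
)

```text
clock: 2.7
tcp_pos: [0.4667, 0.0945, 0.0365]
orientation: [0.105, 3.139, 0.0]
contact_force: [-4.7, 3.0, 12.4]
grip_width: 0.0197
gripper_force: 32.3
```

play_rows(
  targets="1 0 -0.004 0 0; 1 0 -0.008 0 0; 1 0 -0.008 0 0; 1 0 -0.008 0 0",
)

```text
clock: 3.03
tcp_pos: [0.4666, 0.0912, 0.0365]
orientation: [0.1, 3.139, 0.005]
contact_force: [-4.9, 8.7, 12.1]
grip_width: 0.0198
gripper_force: 32.3
```

```bash
python3 - <<'E'
from h import *
go(rk(-.096,-.121,.035),86.2);o=r.get_obs();print(o['contact_force'],o['gripper_force'],o['grip_width'])
E
```

```text
tcp [0.4666 0.0912 0.0365] rack [-0.0962 -0.1188  0.0365] yang 86.4 -> d [-0.0002 -0.0022  0.0015] spin 0.003
[-4.8766938   8.73296878 12.11883338] 32.31177181005478 0.019769389232089717
```

play_rows(
  targets="0 0 0 0 0; -0.5 0 0 0 0; -1 0 0 0 0; -1 0 0 0 0; -1 0 0 -0.03 0; -1 0 0 -0.06 0; -1 0 0 -0.09 0; -1 0 0 -0.12 0",
)

```text
clock: 3.7
tcp_pos: [0.4659, 0.0882, 0.1562]
orientation: [-0.103, -3.139, 0.001]
contact_force: [0.2, 0.7, 0.1]
grip_width: 0.0855
gripper_force: 0.0
```

play_rows(
  targets="-1 -0.023 -0.035 0 0.12; -1 -0.046 -0.07 0 0.24; -1 -0.069 -0.105 0 0.36; -1 -0.092 -0.14 0 0.48; -1 -0.115 -0.175 0 0.6; -1 -0.138 -0.21 0 0.72; -1 -0.161 -0.245 0 0.84; -1 -0.184 -0.279 0 0.96",
)

```text
clock: 4.37
tcp_pos: [0.6317, -0.2032, 0.1549]
orientation: [-1.549, -2.733, 0.001]
contact_force: [-1.4, -0.1, -0.2]
grip_width: 0.0854
gripper_force: 0.0
```

play_rows(
  targets="-1 0 0 0 0.12; -1 0 0 0 0.24; -1 0 0 0 0.36; -1 0 0 0 0.48; -1 0 0 0 0.54; -1 0 0 0 0.54",
)

```text
clock: 4.87
tcp_pos: [0.6311, -0.201, 0.1546]
orientation: [-2.217, -2.225, 0.002]
contact_force: [-0.9, 2.5, -0.6]
grip_width: 0.0859
gripper_force: 0.0
```

```bash
sed -i 's/^O=.*;ex/O=np.array([.5706,.2055,0]);ex/' h.py; python3 - <<'E'
from h import *
go([.631,-.1997,.045],.5);o=r.get_obs();print(o['joints'].round(2),o['clock'])
f=r.grab_frame('wrist');cv2.imwrite('pics/w2.png',f[:,:,::-1])
E
```

```text
tcp [ 0.6311 -0.201   0.1546] rack [ 0.0876 -0.4016  0.1546] yang 0.2 -> d [0.0013 0.     0.1096] spin -0.005
[-0.11  0.57  0.47  1.68 -0.3   0.96  0.47] 4.8667
```

View pics/w2.png

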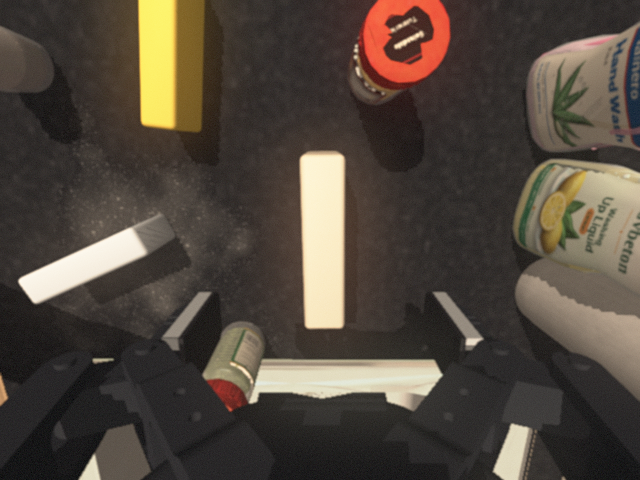

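The filters lie centred at (323,240), between the fingers. Jar B at (235,370) is clear in y, and the tissues' top runs about (20,282) to (170,222).

play_rows(
  targets="-1 0.001 0 0.03 -0.005; -1 0.001 0 0.06 -0.005; -1 0.001 0 0.09 -0.005; -1 0.001 0 0.11 -0.005; 0 0.001 0 0.11 -0.005; 1 0.001 0 0.11 -0.005; 1 0.001 0 0.11 -0.005; 1 0.001 0 0.11 -0.005",
  squeeze=30,
)

```text
clock: 5.58
tcp_pos: [0.6327, -0.2006, 0.0471]
orientation: [2.207, 2.232, 0.003]
contact_force: [-1.3, 1.8, 0.4]
grip_width: 0.0387
gripper_force: 0.0
```

play_rows(
  targets="1 0 0 0 0; 1 0 0 0 0; 1 0 0 0 0; 1 0 0 -0.03 0; 1 0 0 -0.06 0; 1 0 0 -0.09 0",
)

```text
clock: 6.08
tcp_pos: [0.6309, -0.1998, 0.1362]
orientation: [-2.209, -2.233, 0.001]
contact_force: [-0.6, 0.7, -0.6]
grip_width: 0.0275
gripper_force: 36.6
```

```bash
python3 - <<'E'
from h import *
go(rk(0,.05,.135),86.2);o=r.get_obs();print(o['joints'].round(2),o['clock'],o['grip_width'],o['gripper_force'])
E
```

```text
tcp [ 0.6309 -0.1998  0.1362] rack [ 0.0873 -0.4004  0.1362] yang 0.6 -> d [ 0.4558 -0.0519  0.0013] spin -1.493
[-0.11  0.59  0.46  1.7  -0.31  0.93  0.48] 6.0833 0.02754227562646019 36.6164356470108
```

play_rows(
  targets="1 0 0 -0.03 0; 1 0 0 -0.06 0; 1 0.035 -0.02 -0.07 0; 1 0.075 -0.03 -0.07 -0.12; 1 0.115 -0.04 -0.07 -0.24; 1 0.155 -0.052 -0.07 -0.36; 1 0.195 -0.052 -0.07 -0.48; 1 0.235 -0.052 -0.07 -0.6",
)

```text
clock: 6.75
tcp_pos: [0.5758, 0.0362, 0.2059]
orientation: [1.442, 2.79, 0.001]
contact_force: [-0.7, 0.4, -0.9]
grip_width: 0.0278
gripper_force: 36.7
```

```bash
python3 - <<'E'
from h import *
go(rk(0,.05,.20),86.2)
E
```

```text
tcp [0.5758 0.0362 0.2059] rack [ 0.0165 -0.1686  0.2059] yang 35.3 -> d [0.1799 0.1253 0.0061] spin -0.888
```

play_rows(
  targets="1 0.023 0.016 0 -0.12; 1 0.046 0.032 0 -0.24; 1 0.069 0.048 0 -0.36; 1 0.092 0.064 0 -0.48; 1 0.115 0.08 0 -0.6; 1 0.138 0.096 0 -0.72; 1 0.161 0.111 0 -0.84; 1 0.18 0.125 0 -0.888",
)

```text
clock: 7.42
tcp_pos: [0.5754, 0.2558, 0.2056]
orientation: [0.103, 3.14, 0.001]
contact_force: [-0.9, 0.9, -0.5]
grip_width: 0.0279
gripper_force: 36.7
```

play_rows(
  targets="1 0 0 0 0; 1 0 0 0 0",
)

```text
clock: 7.58
tcp_pos: [0.5755, 0.2557, 0.2051]
orientation: [-0.111, -3.14, -0.001]
contact_force: [-0.4, 0.3, -0.9]
grip_width: 0.0276
gripper_force: 36.7
```

```bash
python3 - <<'E'
from h import *
go(rk(0,.05,.058),86.2);o=r.get_obs();print(o['joints'].round(2),o['clock'],o['grip_width'],o['gripper_force'])
f=r.grab_frame('wrist');cv2.imwrite('pics/w3.png',f[:,:,::-1])
E
```

```text
tcp [0.5755 0.2557 0.2051] rack [0.0016 0.0504 0.2051] yang 86.0 -> d [ 0.0015 -0.0004  0.1471] spin -0.004
[-0.57  0.43  0.07  1.7  -0.04  1.02  1.01] 7.5833 0.027572509795860768 36.73125922679901
```

View pics/w3.png

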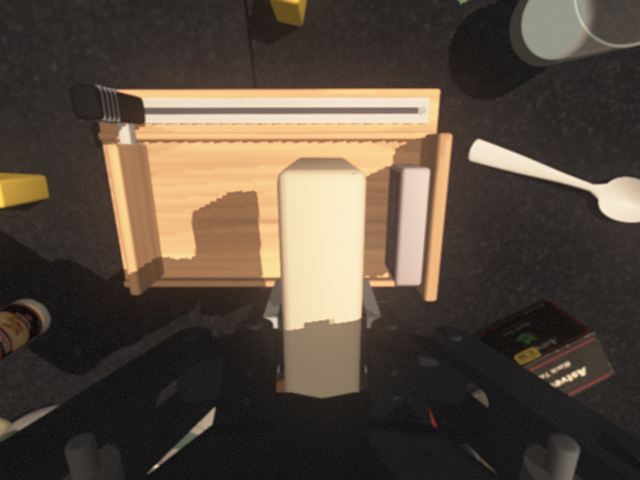

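The stop is fully back on the left, the held filter pack is square over the channel, and the other tissue pack stands by the wall at (408,225).

play_rows(
  targets="1 0.0015 0.009 0.03 0; 1 0.0015 0.009 0.06 0; 1 0.0015 0.009 0.09 0; 1 0.0015 0.009 0.115 0; 1 0.0015 0.009 0.13 0; 1 0.0015 0.009 0.14 0; 1 0.0015 0.009 0.146 0; 1 0.0015 0.009 0.149 0",
)

```text
clock: 8.3
tcp_pos: [0.5751, 0.2614, 0.0569]
orientation: [-0.116, -3.138, 0.002]
contact_force: [-12.4, -5.9, 27.8]
grip_width: 0.0279
gripper_force: 40.1
```

play_rows(
  targets="1 0 0 0 0; 1 0 0 0.001 0; 1 0 0 0.001 0",
)

```text
clock: 8.55
tcp_pos: [0.5763, 0.2624, 0.0569]
orientation: [0.115, 3.137, 0.001]
contact_force: [-2.5, -0.7, 6.1]
grip_width: 0.0277
gripper_force: 37.4
```

play_rows(
  targets="0.2 0 0 0 0; 0 0 0 0 0; -0.1 0 0 0 0; -0.1 0 0 0 0; -0.1 0 0 -0.02 0; -0.1 0 0 -0.05 0; -0.1 0 0 -0.085 0; -0.1 0 0 -0.12 0",
)

```text
clock: 9.22
tcp_pos: [0.5745, 0.2625, 0.1759]
orientation: [-0.113, -3.138, 0.001]
contact_force: [-0.4, 1.2, 0.4]
grip_width: 0.047
gripper_force: 0.0
```

```bash
python3 - <<'E'
from h import *
go([.447,-.224,.18],None);o=r.get_obs();print(o['grip_width'])
f=r.grab_frame('top');cv2.imwrite('pics/t2.png',cv2.resize(f[150:310,100:500,::-1],None,fx=2,fy=2))
f=r.grab_frame('wrist');cv2.imwrite('pics/w4.png',f[:,:,::-1])
# second tissue measure from w2 is skipped
E
```

```text
tcp [0.5745 0.2625 0.1759] rack [1.000e-04 5.710e-02 1.759e-01] yang 85.9 -> d [ 0.0923 -0.4944 -0.0036] spin 0
0.04698038823844933
```

View pics/w4.png

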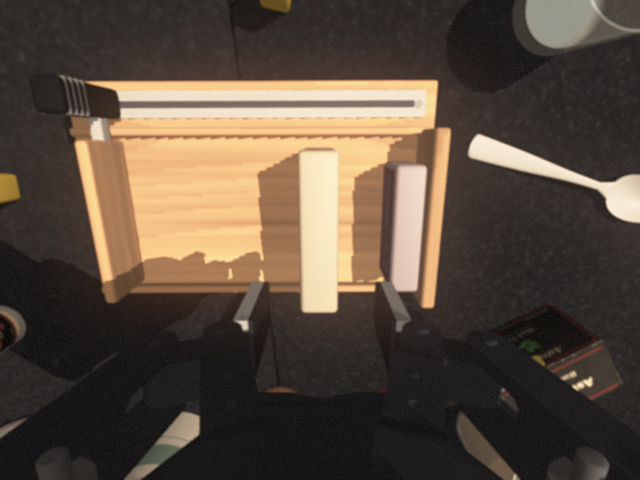

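The filters stand freely in the channel at (319,230), between the stop and the tissue pack.

play_rows(
  targets="-0.1 0.007 -0.037 0 -0.06; -1 0.014 -0.074 0 -0.12; -1 0.021 -0.111 0 -0.18; -1 0.028 -0.148 0 -0.24; -1 0.035 -0.185 0 -0.3; -1 0.042 -0.222 0 -0.36; -1 0.049 -0.259 0 -0.42; -1 0.055 -0.296 0 -0.465",
)

```text
clock: 9.98
tcp_pos: [0.498, -0.0302, 0.1749]
orientation: [-0.618, 3.08, 0.0]
contact_force: [-0.0, 0.3, 0.5]
grip_width: 0.0853
gripper_force: 0.0
```

```bash
python3 - <<'E'
from h import *
go([.447,-.224,.18],112.9);o=r.get_obs();print(o['joints'].round(2),o['clock'])
E
```

```text
tcp [ 0.498  -0.0302  0.1749] rack [-0.0567 -0.2401  0.1749] yang 112.7 -> d [ 0.1219 -0.1591 -0.0051] spin -0.003
[-0.12  0.26  0.06  2.03 -0.02  0.86  1.92] 9.9833
```

play_rows(
  targets="-1 0.022 -0.028 0 0; -1 0.045 -0.057 0 0; -1 0.067 -0.086 0 0; -1 0.09 -0.115 0 0; -1 0.11 -0.144 0 0; -1 0.122 -0.159 0 0; -1 0.122 -0.159 0 0; -1 0.122 -0.159 0 0",
)

```text
clock: 10.65
tcp_pos: [0.4467, -0.223, 0.1748]
orientation: [0.609, -3.082, -0.0]
contact_force: [-1.8, 2.0, 0.5]
grip_width: 0.0852
gripper_force: 0.0
```

```bash
python3 - <<'E'
from h import *
go([.447,-.224,.025],112.9);o=r.get_obs();print(o['joints'].round(2),o['clock'])
f=r.grab_frame('wrist');cv2.imwrite('pics/w5.png',f[:,:,::-1])
E
```

```text
tcp [ 0.4467 -0.223   0.1748] rack [-0.0949 -0.4359  0.1748] yang 112.4 -> d [ 1.000e-04 -1.100e-03  1.498e-01] spin -0.009
[ 0.19  0.26  0.17  2.04 -0.06  0.85  2.36] 10.65
```

View pics/w5.png

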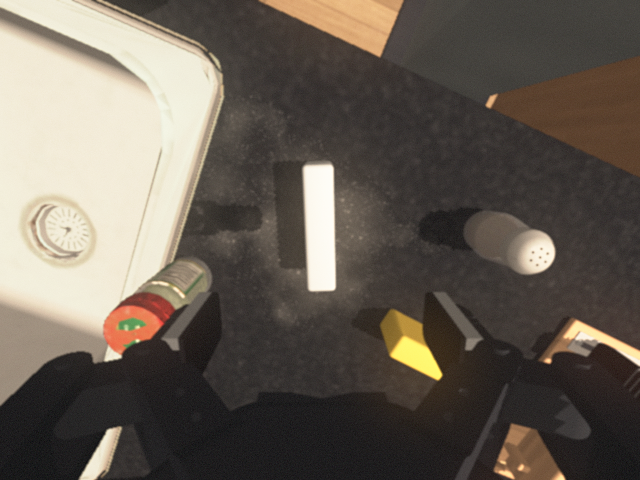

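The white tissue pack is centred between the fingers at (320,227). The jar, the salt and the yellow decoy are clear of them.

play_rows(
  targets="-1 0 -0.001 0.035 0; -1 0 -0.001 0.07 0; -1 0 -0.001 0.105 0; -1 0 -0.001 0.135 0; -1 0 -0.001 0.149 0; 0 0 -0.001 0.149 0; 1 0 -0.001 0.149 0; 1 0 -0.001 0.149 0",
  squeeze=25,
)

```text
clock: 11.37
tcp_pos: [0.4488, -0.2224, 0.027]
orientation: [-0.616, 3.079, -0.001]
contact_force: [-1.6, 1.5, 0.0]
grip_width: 0.0514
gripper_force: 0.0
```

play_rows(
  targets="1 0 0 0 0; 1 0 0 0 0; 1 0 0 0 0; 1 0 0 0 0; 1 0 0 -0.04 0; 1 0 0 -0.08 0; 1 0 0 -0.12 0; 1 0 0 -0.16 0",
)

```text
clock: 12.03
tcp_pos: [0.4469, -0.223, 0.1881]
orientation: [0.613, -3.081, -0.0]
contact_force: [0.1, 1.5, -0.5]
grip_width: 0.0235
gripper_force: 32.3
```

```bash
python3 - <<'E'
from h import *
go(rk(0,0.0,.18),86.2);o=r.get_obs();print(o['grip_width'],o['gripper_force'])
E
```

```text
tcp [ 0.4469 -0.223   0.1881] rack [-0.0947 -0.436   0.1881] yang 112.5 -> d [-0.2783  0.3486  0.0081] spin 0.459
0.0235255389435873 32.27680563926697
```

play_rows(
  targets="1 -0.02 0.025 0 0.03; 1 -0.045 0.056 0 0.09; 1 -0.07 0.087 0 0.15; 1 -0.095 0.118 0 0.21; 1 -0.12 0.15 0 0.27; 1 -0.145 0.181 0 0.33; 1 -0.17 0.212 0 0.39; 1 -0.195 0.244 0 0.459",
)

```text
clock: 12.7
tcp_pos: [0.5343, 0.0786, 0.1866]
orientation: [0.109, 3.139, 0.0]
contact_force: [-0.5, 0.7, -1.2]
grip_width: 0.0235
gripper_force: 32.3
```

```bash
python3 - <<'E'
from h import *
go(rk(0,-.005,.18),86.2)
E
```

```text
tcp [0.5343 0.0786 0.1866] rack [-0.0277 -0.1291  0.1866] yang 86.0 -> d [-0.0274  0.1241  0.0066] spin -0.003
```

play_rows(
  targets="1 -0.009 0.036 0 0; 1 -0.018 0.073 0 0; 1 -0.027 0.11 0 0; 1 -0.027 0.124 0 0; 1 -0.027 0.124 0.02 0; 1 -0.027 0.124 0.055 0; 1 -0.027 0.124 0.09 0; 1 -0.027 0.124 0.12 0",
)

```text
clock: 13.37
tcp_pos: [0.5688, 0.1987, 0.0647]
orientation: [-0.103, -3.14, 0.0]
contact_force: [-0.9, 1.0, -0.9]
grip_width: 0.0235
gripper_force: 32.3
```

play_rows(
  targets="1 0 0 0.01 0; 1 0 0 0.02 0; 1 0 0 0.026 0; 1 0 0 0.03 0; 1 0 0 0.032 0; 1 0 0 0.032 0",
)

```text
clock: 13.87
tcp_pos: [0.5702, 0.1993, 0.0371]
orientation: [0.104, 3.138, 0.002]
contact_force: [-6.8, -0.5, 12.3]
grip_width: 0.0237
gripper_force: 34.3
```

```bash
python3 - <<'E'
from h import *
go(rk(0,-.005,.0355),86.2)
f=r.grab_frame('wrist');cv2.imwrite('pics/w6.png',f[:,:,::-1])
E
```

```text
tcp [0.5702 0.1993 0.0371] rack [-0.     -0.0062  0.0371] yang 86.2 -> d [-0.      0.0012  0.0016] spin 0.0
```

View pics/w6.png

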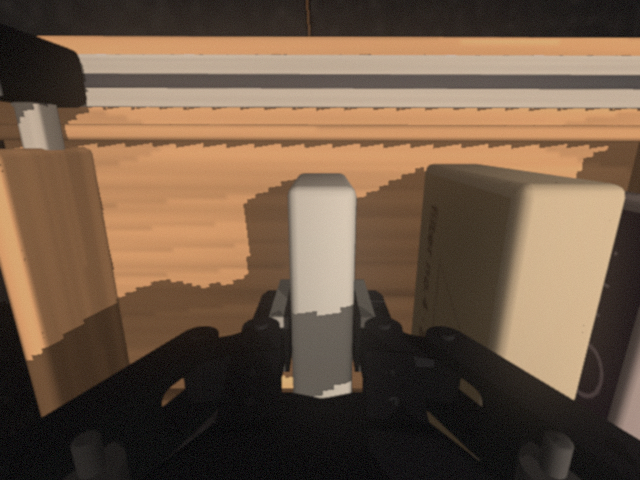

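The tissues rest on the floor at (322,280), with clearance to the filters on the right.

play_rows(
  targets="0.4 0 0 0 0; 0.1 0 0 0 0; 0 0 0 0 0; 0 0 0 0 0; 0 0 0 -0.025 0; 0 0 0 -0.06 0; 0 0 0 -0.095 0; 0 0 0 -0.12 0",
)

```text
clock: 14.58
tcp_pos: [0.5702, 0.1992, 0.157]
orientation: [0.104, 3.138, 0.002]
contact_force: [-0.1, 0.8, -0.0]
grip_width: 0.0427
gripper_force: 0.0
```

play_rows(
  targets="-0.5 0.024 -0.029 0 0; -1 0.048 -0.058 0 0; -1 0.072 -0.087 0 0; -1 0.096 -0.115 0 0; -1 0.096 -0.115 0 0; -1 0.096 -0.115 0 0",
)

```text
clock: 15.08
tcp_pos: [0.4648, 0.0889, 0.1543]
orientation: [-0.108, -3.139, 0.0]
contact_force: [0.1, 2.4, -0.2]
grip_width: 0.0853
gripper_force: 0.0
```

```bash
python3 - <<'E'
from h import *
go(rk(-.096,-.121,.038),86.2)
f=r.grab_frame('wrist');cv2.imwrite('pics/w7.png',f[:,:,::-1])
E
```

```text
tcp [0.4648 0.0889 0.1543] rack [-0.0978 -0.1235  0.1543] yang 86.1 -> d [-0.0018  0.0025  0.1163] spin -0.002
```

View pics/w7.png

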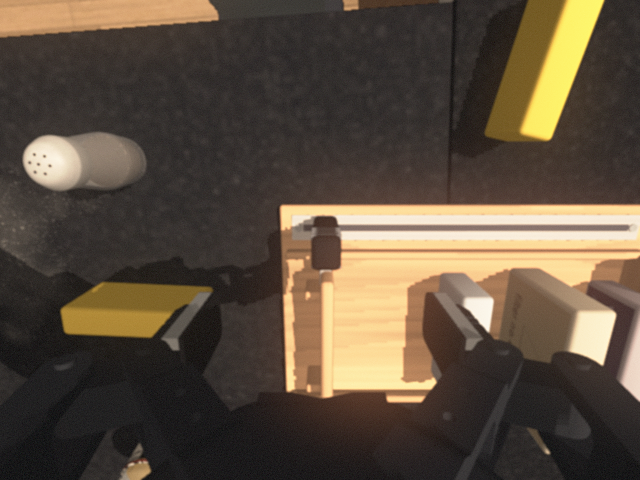

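All packs stand upright, and the grip at (326,243) lies on the gripper's centre line.

play_rows(
  targets="-1 -0.002 0.0025 0.035 0; -1 -0.002 0.0025 0.07 0; -1 -0.002 0.0025 0.1 0; -1 -0.002 0.0025 0.114 0; 0 -0.002 0.0025 0.114 0; 1 -0.002 0.0025 0.114 0; 1 -0.002 0.0025 0.114 0; 1 -0.002 0.0025 0.114 0",
  squeeze=25,
)

```text
clock: 15.8
tcp_pos: [0.4696, 0.0936, 0.0414]
orientation: [0.103, 3.137, 0.002]
contact_force: [-0.6, 0.3, 0.0]
grip_width: 0.0388
gripper_force: 0.0
```

play_rows(
  targets="1 0 0 0 0; 1 0 0 0 0; 1 0 0 0 0; 1 0 0.01 0 0; 1 0 0.02 0 0; 1 0 0.03 0 0; 1 0 0.04 0 0; 1 0 0.05 0 0",
)

```text
clock: 16.47
tcp_pos: [0.4725, 0.143, 0.0413]
orientation: [0.105, 3.138, 0.001]
contact_force: [-0.6, -0.5, 6.5]
grip_width: 0.0198
gripper_force: 31.6
```

play_rows(
  targets="1 0 0.01 0 0; 1 0 0.02 0 0; 1 0 0.03 0 0; 1 0 0.04 0 0; 1 0 0.05 0 0; 1 0 0.06 0 0; 1 0 0.07 0 0; 1 0 0.08 0 0",
)

```text
clock: 17.13
tcp_pos: [0.478, 0.2228, 0.0413]
orientation: [0.105, 3.137, 0.001]
contact_force: [0.7, -0.8, 5.4]
grip_width: 0.0199
gripper_force: 31.5
```

```bash
python3 - <<'E'
from h import *
go(rk(-.096,.063,.04),86.2);o=r.get_obs();print(o['contact_force'],o['grip_width'],o['gripper_force'])
E
```

```text
tcp [0.478  0.2228 0.0413] rack [-0.0936  0.0111  0.0413] yang 86.2 -> d [0.0024 0.0519 0.0013] spin -0.0
[ 0.68010096 -0.79919608  5.44560468] 0.019853824963684093 31.495633721351624
```

play_rows(
  targets="1 0 0.006 0 0; 1 0 0.012 0 0; 1 0 0.018 0 0; 1 0 0.024 0 0; 1 0 0.03 0 0; 1 0 0.035 0 0; 1 0 0.04 0 0; 1 0 0.044 0 0",
)

```text
clock: 17.8
tcp_pos: [0.481, 0.2665, 0.0413]
orientation: [0.105, 3.137, 0.001]
contact_force: [0.5, -1.5, 6.0]
grip_width: 0.0194
gripper_force: 31.5
```

play_rows(
  targets="1 0 0.002 0 0; 1 0 0.004 0 0; 1 0 0.006 0 0; 1 0 0.007 0 0; 1 0 0.008 0 0; 1 0 0.008 0 0; 1 0 0.008 0 0",
)

```text
clock: 18.38
tcp_pos: [0.4815, 0.2742, 0.0413]
orientation: [0.105, 3.137, 0.001]
contact_force: [0.2, -1.2, 5.4]
grip_width: 0.0197
gripper_force: 31.5
```

```bash
python3 - <<'E'
from h import *
go(rk(-.096,.063,.04),86.2);o=r.get_obs();print(o['contact_force'],o['grip_width'],o['gripper_force'])
f=r.grab_frame('wrist');cv2.imwrite('pics/w8.png',f[:,:,::-1])
f=r.grab_frame('top');cv2.imwrite('pics/t8.png',f[:,:,::-1])
E
```

```text
tcp [0.4815 0.2742 0.0413] rack [-0.0935  0.0626  0.0413] yang 86.2 -> d [0.0025 0.0004 0.0013] spin -0.0
[ 0.2419147  -1.16018055  5.42279207] 0.01968844380462908 31.517595648765564
```

play_rows(
  targets="1 0 0.001 0 0; 1 0 0.002 0 0; 1 0 0.002 0 0; 1 0 0.002 0 0",
)

```text
clock: 18.82
tcp_pos: [0.4815, 0.2748, 0.0413]
orientation: [0.106, 3.138, -0.001]
contact_force: [-1.3, -4.9, 8.4]
grip_width: 0.0195
gripper_force: 31.9
```

play_rows(
  targets="1 0 0.001 0 0; 1 0 0.002 0 0; 1 0 0.002 0 0; 1 0 0.002 0 0",
)

```text
clock: 19.15
tcp_pos: [0.4815, 0.2748, 0.0413]
orientation: [0.108, 3.139, -0.005]
contact_force: [-1.7, -9.7, 13.1]
grip_width: 0.0198
gripper_force: 32.2
```

View pics/w8.png

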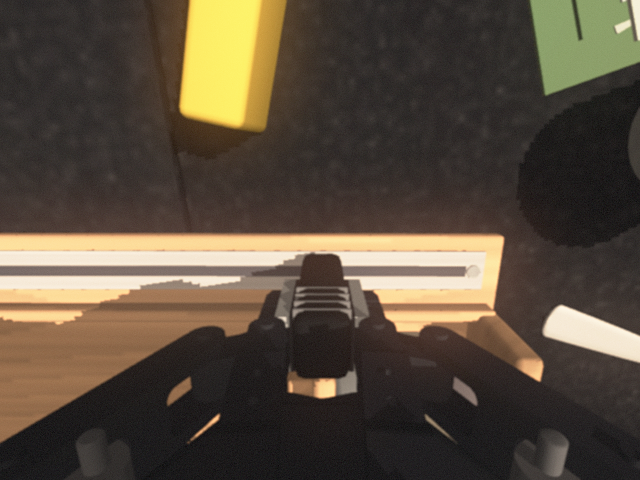

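The stop hit solid at about 0.184, so the packs are snug. I'll ease the load, release and lift.

play_rows(
  targets="1 0 -0.002 0 0; 1 0 -0.0025 0 0; 0.5 0 -0.0025 0 0; 0 0 -0.0025 0 0; -0.5 0 -0.0025 0 0; -1 0 -0.0025 0 0; -1 0 -0.0025 0 0; -1 0 -0.0025 0 0",
)

```text
clock: 19.82
tcp_pos: [0.48, 0.2761, 0.0399]
orientation: [-0.103, -3.14, 0.0]
contact_force: [-1.2, 0.6, -0.6]
grip_width: 0.08
gripper_force: 0.0
```

play_rows(
  targets="-1 0 0 -0.03 0; -1 0 0 -0.07 0; -1 0 0 -0.11 0; -1 0.02 -0.02 -0.15 0; -1 0.05 -0.05 -0.17 0; -1 0.05 -0.09 -0.19 0; -1 0.05 -0.12 -0.19 0; -1 0.05 -0.12 -0.19 0",
)

```text
clock: 20.48
tcp_pos: [0.4221, 0.1526, 0.2317]
orientation: [0.115, 3.138, -0.001]
contact_force: [-1.0, 0.6, -0.2]
grip_width: 0.0854
gripper_force: 0.0
```

```bash
python3 - <<'E'
from h import *
f=r.grab_frame('wrist');cv2.imwrite('pics/w9.png',f[:,:,::-1])
f=r.grab_frame('top');g=f[100:340,60:500,::-1];cv2.imwrite('pics/t9.png',cv2.resize(g[60:190,80:270],None,fx=4,fy=4,interpolation=cv2.INTER_CUBIC))
print(tool()[0],r.get_obs()['clock'])
E
```

```text
[0.4224911  0.15833004 0.23065353] 20.5833
```

View pics/w9.png

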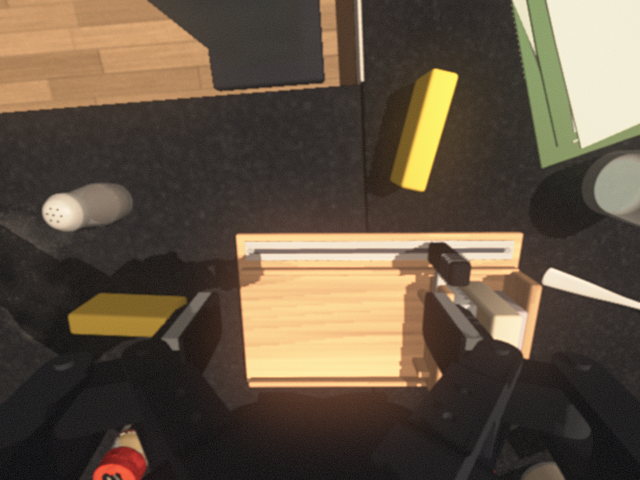

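I've now viewed 13 pictures, which is more than the 10 allowed, so the last check is numeric only. I'll compare the grip's dark blob in the top camera before and after.

```bash
python3 - <<'E'
from h import *
a=cv2.imread('pics/top0.png');f=r.grab_frame('top')[:,:,::-1]
for im in(a,f):
    g=cv2.cvtColor(np.ascontiguousarray(im),cv2.COLOR_BGR2GRAY)[250:272,165:300]
    n,l,s,c=cv2.connectedComponentsWithStats((g<45).astype(np.uint8)); k=1+np.argsort(-s[1:,4])[:3]
    for i in k: print(s[i],c[i].round(1),inrk(cast('top',c[i]+[165,250],.06)[0]).round(4))
E
```

```text
[17  4 11 13 84] [22.8  9.9] [-0.0947  0.0831  0.06  ]
[12 12  3  2  3] [13.  12.7] [-0.1014  0.1033  0.06  ]
[14  4  2  2  2] [14.5  4.5] [-0.0838  0.1016  0.06  ]
[103  16  12   6  39] [108.3  18.8] [-0.1066 -0.0992  0.06  ]
[88 15 10  6 35] [92.1 17.3] [-0.1048 -0.0647  0.06  ]
[80  0  5  7 13] [82.3  2.5] [-0.0739 -0.0422  0.06  ]
```

```bash
python3 - <<'E'
from h import *
for uv,z in [((455,265),.086),((520,330),.095),((490,286),.095),((530,280),.061)]: print(uv,inrk(cast('wrist',uv,z)[0]).round(4))
im=cv2.imread('pics/w9.png');g=cv2.cvtColor(im,cv2.COLOR_BGR2GRAY)
print(g[265,430:485].tolist())
E
```

```text
(455, 265) [-0.1069  0.065   0.086 ]
(520, 330) [-0.0464  0.1282  0.095 ]
(490, 286) [-0.0905  0.0945  0.095 ]
(530, 280) [-0.0818  0.1515  0.061 ]
[188, 161, 110, 69, 56, 48, 49, 50, 50, 52, 57, 53, 54, 52, 56, 51, 52, 52, 46, 51, 48, 49, 51, 55, 57, 59, 57, 60, 58, 58, 57, 62, 58, 59, 58, 63, 60, 53, 54, 64, 111, 170, 200, 206, 203, 201, 198, 199, 198, 201, 198, 197, 196, 196, 200]
```

```bash
python3 -c "
from bench import r
print(r.hand_in())"
```

```text
the job is handed in; nothing more can be done
None
```

I've handed the job in; no verdict came back. The stop went fully back, then forward until it hit solid at about 0.184 m by arm position, with all three packs upright between it and the wall. The salt and jars were never touched, and I viewed 13 pictures against the limit of 10.

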